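# Fit the round head to the bench mixer

## Task

Take the round mixing head out of the white storage block, stand its tapered shank in the steel collar on top of the mixer and let go of it. Then drive head and collar down with the knocker in two or more taps, lifting off between taps, until the collar is locked fully home: flush with the mixer's top, the last tap firm against the stop (20 to 35 N, never over 40). Finish with the knocker standing upright on the bench again, and leave everything else where it stands.

Things in the scene. Friction and masses are not known exactly. Their poses are not given: they have to be found in the camera images.
- mixer: White box-shaped bench mixer, 180 x 180 x 90 mm high, fixed to the bench, turned a little about the vertical. Origin: centre of its underside, on the bench; z up. In the middle of its top is a round steel collar.
- mixer_top (a point): Centre of the mixer's flat top, 90 mm above the bench, on the collar's axis.
- collar (a joint): How far the steel collar is driven down, in m: 0 = rim 8 mm proud of the mixer's top, 0.008 = rim flush, against a hard stop (home). Starts at 0 to 0.0025. Stiff: takes about 8 N downwards to start, up to 13 N near home, then a steep rise at the stop; stays where it is left. A tap of 20 to 35 N at the stop locks it; over 40 N between knocker and head damages the mixer.
- socket (a point): Centre of the mouth of the collar's bore, level with the collar's rim; moves with the collar. The collar is 41 mm in outer diameter; its bore is an upright taper, 28 mm wide at the mouth, 15 mm wide 46 mm further down.
- rack: White storage block, 70 (x) x 150 (y) x 60 mm high, fixed to the bench, turned a little about the vertical. Origin: centre of its underside. Two upright holes 32 mm wide lie 45 mm either side of its centre along its y axis; a head stands in each, shank down. Which head is in which hole varies.
- round_head: Mixing head, about 0.25 kg: upright round grey drum, 46 mm in diameter, 42 mm high, flat top, on a tapered steel shank 47 mm long (16 mm wide at the small end, 29 mm at the drum). Origin: centre of the shank's small end; z up to the drum, whose top is at 89 mm. In the block the drum rests on the block's top. Seated in the collar, the origin is about 42 mm (+-2) below the mouth.
- head_top (a point): Centre of the round head's flat top. Once seated it lies about 47 mm above the collar's rim (the drum's underside about 5 mm above the rim).
- square_head: Another head on the same shank, with a square grey block, 40 x 40 x 42 mm, in place of the drum. Not to be used or moved. Origin as for the round head.
- knocker: Upright tapping tool, about 0.25 kg, standing on its face on the bench: a white nylon cylinder 38 mm in diameter and 35 mm high, with a coaxial bare metal handle 27 mm in diameter above it, 125 mm high in all. Origin: centre of the flat face on its underside; z up the handle.
- reagent: Bystander: closed white jar, 50 mm in diameter, 90 mm high, on the bench beyond the mixer. Origin: centre of its underside.
- beaker: Bystander: clear cup, 60 mm in diameter, 75 mm high, beyond the mixer. Origin: centre of its underside.
- tube_rack: Bystander: white rack with capped sample tubes, 60 x 190 mm, 80 mm high, beyond the mixer. Origin: centre of its underside.
Mind the look-alikes: they are no part of the job. Leave any orange or red look-alike of the round_head alone.

How it is judged:
On the way, in this order (a step that is already met when the one before it is completed fails the run):
1. the round head stands seated in the collar, let go, with the collar not yet home (horizontal distance between head_top and socket below 0.006 m and z of round_head in the frame of socket below -0.037 m and angle between round_head's own z axis and vertical below 0.06 rad and contact force between the fingers and round_head below 0.1 N and value of joint collar below 0.0065 m), for 0.2 s.
2. the knocker taps the head a first time, with the collar not yet home (contact force between knocker and round_head above 3 N and value of joint collar below 0.007 m).
3. the knocker is lifted off again with the collar not yet home (contact force between knocker and round_head below 0.05 N and value of joint collar below 0.007 m).
4. with the collar home to within 1 mm, the knocker bears on the head with over 18 N and so locks it (contact force between knocker and round_head above 18 N and value of joint collar above 0.007 m).
At the end, for the whole second after the job is handed in: The collar is home (driven down to within 1 mm of flush), the round head stands in it upright (within 0.06 rad and 6 mm of the collar's axis at its top), its shank seated at least 37 mm deep, and the knocker stands upright and still on the bench; everything is let go (value of joint collar above 0.007 m and horizontal distance between head_top and socket below 0.006 m and z of round_head in the frame of socket below -0.037 m and angle between each of round_head, knocker's own z axis and vertical below 0.06 rad and linear speed of each of round_head, knocker below 0.01 m/s and height (world z) of knocker below 0.005 m); the robot touches nothing.
It fails at once if the head is struck or pressed by the knocker with more than 40 N (contact force between knocker and round_head above 40 N).
It fails at once if the collar is driven home by hand rather than with the knocker (value of joint collar above 0.007 m and contact force between the fingers and round_head above 3 N).
It fails at once if the square head is taken or shifted by more than 20 mm (distance of square_head from where it was at the start of the episode above 0.02 m).
It fails at once if the jar, the cup or the tube rack is shifted by more than 20 mm (distance of any of reagent, beaker, tube_rack from where it was at the start of the episode above 0.02 m).
It also fails if it takes over 62 s, if anything falls off the work surface, if the arm or the gripper's body presses on something with over 40 N, if the wrist force passes 120 N, or if a joint passes its speed limit or range.

## Robot

A 7-joint arm with a two-finger parallel gripper is mounted at the origin on the work surface. World frame = base frame: x ahead of the robot, y to its left, z up, the work surface at z = 0. Lengths are in m, angles in rad, forces in N, time in s.
With the tool pointing down it reaches from about 0.425 to 0.925 m from the base axis. Payload 6.8 kg.
Tool frame: the origin (TCP) lies on the mounting face of the last link; the fingertips stand 182 mm ahead of it and the grasp point (between the pads) lies 163 mm ahead of it; z points along the fingers, y is the line along which they close (so a half turn about z gives the same grasp; the last joint's range is limited). The gripper opens to 88 mm and grips with 3 to 60 N. Pads are 20 mm wide; open, the fingers measure 115 mm over their backs; the gripper's body (75 mm by 178 mm) begins 61 mm behind the grasp point.
Start: joints at [1.018, 0.477, 0.022, 1.555, -0.011, 1.109, -0.083], TCP at [0.29, -0.609, 0.405] pointing down, gripper open.
Joint ranges: [-2.96, 2.96], [-0.34, 2.1], [-1.41, 1.46], [0.24, 2.44], [-1.37, 4.51], [0.17, 1.92], [-2.96, 2.96]. Speed limits (rad/s): [2.39, 2.39, 3.14, 3.14, 3.14, 3.14, 3.14].

## Interface

Orientations are given as a rotation vector (axis times angle).
In Python, from station import manip gives the robot as it stands. The module is installed in compiled form; this text tells all that it offers.
- The arm moves only by the tool servo_tool, never from a script. Its argument "targets" is a list that holds one entry, the list of rows, each a list of 6 numbers: the shift along the world's x, y, z in m, then the turn, a rotation vector about the world's x, y, z in degrees. A call has 1 to 8 rows; each row is the pose to reach, as a shift and turn from the pose commanded when the call began; what a row does not reach only later rows make up. A row lasts 1/8 s, in which the tool goes at most 62.5 mm and 10.7 degrees, less where a joint would pass 70% of its speed; a pose out of reach is approached as far as the arm can. A call with a gripper value outside its range is refused whole. "claw" is the opening, from 0 (shut) to 1 (fully open), set as the call begins (left out, the last holds). The fingers move at their own pace and stop on an object; "squeeze" is the grip in N (left out, the last holds). Time passes only in rows, so rows that repeat a pose let the fingers close. It gives the time, the measured TCP pose, the force, the opening and the grip force at its end, in the units of the state.
- manip.read_state(): the state, without advancing time (a new reading comes with each control period).
- manip.get_image(name): name is "scene" or "top"; returns the picture (384x512x3 uint8, red, green, blue); there is no depth.
- manip.get_calibration(name): a dict with "vfov" (degrees; the focal length in pixels is half the picture's height over the tangent of half this angle, whatever the lens; pixels are square), "cx", "cy" (the principal point, pixels), "D" ([k1, k2, p1, p2, k3] as OpenCV has them; the pictures are not rectified), "xyz" and "orientation" of the camera in the world. Camera axes: x right, y down, z forward; pixel columns grow to the right and rows downward; lengths in m; the calibration is good to about 2 mm. A picture is of the moment at which its call begins. get_calibration takes no time and is no camera call.
- manip.hand_in(): hands the job in; it is judged then, once.
The state is a dict: "t": time; "q": joint angles; "qvel": joint speeds; "tau": joint torques, N m; "position": TCP position; "tcp_rot": TCP orientation; "ft_force": force on the tool from outside, world axes, zero at the start; "torque": the same for the moment, N m; "gripper_width": finger opening in m; "finger_force": force on a finger pad.
Only numpy, scipy, OpenCV 4.12 (cv2) and the standard library are available. Lean on these libraries where they do the work, as an engineer would, in place of code of your own. Each camera call takes 0.05 s, during which the arm holds its last target. There are 200 camera calls.

## Working session

There is one attempt and no reset: what is moved stays moved. The work goes in short steps, Python scripts to look and compute and a tool call to move; the robot and the scene stay as the last step left them, time stands still between calls to the robot, and variables do not carry over. Pictures are saved under pics/ and viewed, at most 10 in all, crops included, and the job is handed in when it is done.

Besides the shell and the picture viewer there is one more tool, called after "Emit:" as name([rows], argument=value, ...), one row to a line, values as JSON. servo_tool: Moves the arm, as the interface text tells. Its arguments: {"type":"object","properties":{"targets":{"type":"array"},"claw":{"type":"number"},"squeeze":{"type":"number"}},"required":["targets"]}

```bash
mkdir -p pics
cat > h.py <<'E'
import numpy as np, cv2
from scipy.spatial.transform import Rotation as R
from station import manip
def cam(n):
    c=manip.get_calibration(n); f=192/np.tan(np.radians(c["vfov"])/2)
    K=np.array([[f,0,c["cx"]],[0,f,c["cy"]],[0,0,1]])
    o=np.array(c["orientation"],float)
    Rm=R.from_rotvec(o).as_matrix() if o.shape==(3,) else (R.from_quat(o).as_matrix() if o.shape==(4,) else o)
    return K,np.array(c["D"],float),np.array(c["xyz"],float),Rm
def ray(n,px):
    K,D,p,Rm=cam(n)
    u=cv2.undistortPoints(np.array(px,float).reshape(-1,1,2),K,D).reshape(-1,2)
    return p,np.c_[u,np.ones(len(u))]@Rm.T
def onz(n,px,z):
    p,d=ray(n,px); return p+d*((z-p[2])/d[:,2])[:,None]
def proj(n,P):
    K,D,p,Rm=cam(n)
    return cv2.projectPoints((np.array(P,float).reshape(-1,3)-p)@Rm,np.zeros(3),np.zeros(3),K,D)[0].reshape(-1,2)
def snap(n,f):
    im=manip.get_image(n); cv2.imwrite("pics/"+f,im[:,:,::-1]); return im
E
python3 - <<'E'
from h import *
for n in("scene","top"):
    print(manip.get_calibration(n)); snap(n,n+"0.png")
s=manip.read_state();print({k:np.round(s[k],3) for k in s})
E
```

```text
{'vfov': 55.09029634340607, 'cx': 252.17231503865122, 'cy': 191.65048672969354, 'D': array([-0.04758696,  0.        ,  0.        ,  0.        ,  0.        ]), 'xyz': array([ 0.87018691, -0.4117039 ,  0.74263362]), 'orientation': array([-2.39701208, -0.72013232,  0.23460751])}
{'vfov': 57.08251485744903, 'cx': 255.89965442828128, 'cy': 187.59877312007632, 'D': array([-0.0784847,  0.       ,  0.       ,  0.       ,  0.       ]), 'xyz': array([0.48006737, 0.03396317, 0.9276491 ]), 'orientation': array([-2.13998507,  2.16557647, -0.13655397])}
{'t': np.float64(0.1), 'q': array([ 1.018,  0.478,  0.022,  1.556, -0.012,  1.109, -0.083]), 'qvel': array([ 0.001, -0.002,  0.   , -0.002,  0.002,  0.001,  0.   ]), 'tau': array([ 4.0000e-03, -5.8409e+01,  1.5400e+00, -2.7331e+01, -5.4000e-02,
        1.3000e-02,  0.0000e+00]), 'position': array([ 0.29 , -0.609,  0.404]), 'tcp_rot': array([-3.063e+00, -6.930e-01,  1.000e-03]), 'ft_force': array([ 0.992, -0.815, -0.315]), 'torque': array([ 0.028, -0.014,  0.013]), 'finger_force': np.float64(0.0), 'gripper_width': np.float64(0.088)}
```

View pics/scene0.png

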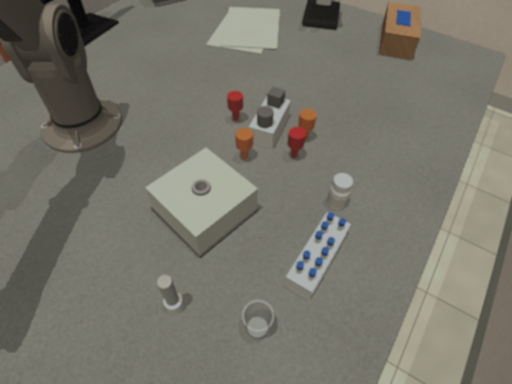

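View pics/top0.png

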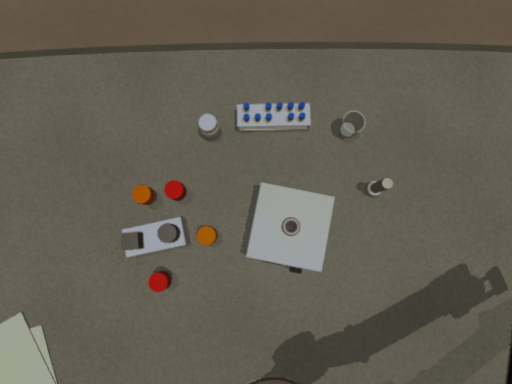

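Scene: the round grey head stands in the block at scene (265,117) and top (167,233). The square head is at top (132,241), the collar at top (291,226), and the knocker at top (387,184), with its face at about (375,189).
Could be mistaken for it: square head (132,241), orange (143,195) and (207,236), red (175,190) and (159,282). I choose the grey round drum at (167,233) and will check it in a crop.

Run:
```python
from h import *
im=cv2.imread("pics/top0.png"); sc=cv2.imread("pics/scene0.png")
def crop(i,x,y,w=64,h=48): return cv2.resize(i[y-h//2:y+h//2,x-w//2:x+w//2],(400,300),interpolation=cv2.INTER_CUBIC)
cv2.imwrite("pics/c1.png",np.vstack([np.hstack([crop(im,155,236,80,60),crop(im,291,226,64,48)]),np.hstack([crop(im,382,187),crop(sc,170,292)])]))
print(R.from_rotvec(manip.get_calibration("top")["orientation"]).as_matrix().round(2))
for nm,px,z in[("head",(167,233),.102),("collar",(291,226),.097),("knock",(387,184),.125),("knockbase",(375,189),.03)]: print(nm,onz("top",px,z).round(4))
```

```text
[[-0.01 -0.99  0.13]
 [-1.    0.01  0.  ]
 [-0.   -0.13 -0.99]]
head [[0.4834 0.2449 0.102 ]]
collar [[ 0.4968 -0.0452  0.097 ]]
knock [[ 0.5896 -0.2681  0.125 ]]
knockbase [[ 0.5899 -0.2715  0.03  ]]
```

View pics/c1.png

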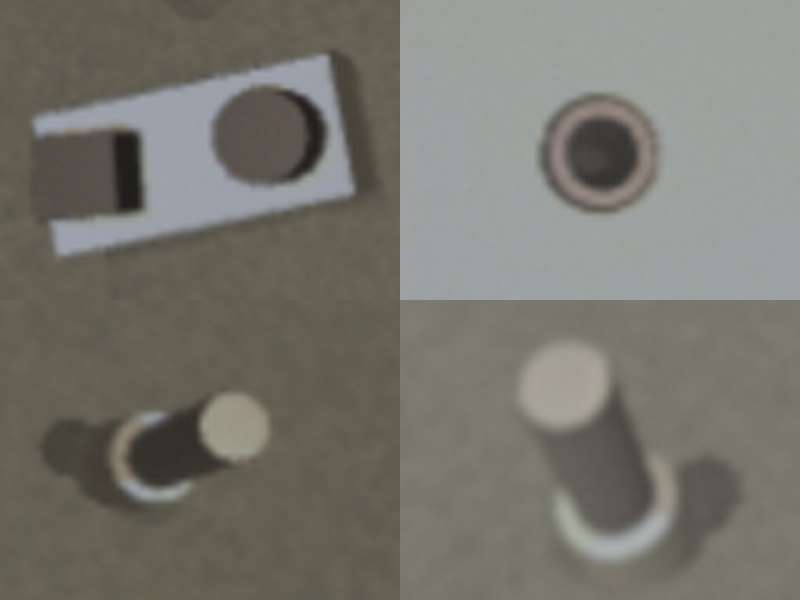

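The crop confirms the choice: a grey round drum in the block at top (166.7,232.9). The collar rim is at (291.1,225.7) and the knocker's handle top at (387.2,182.8). Next I cross-check these in the scene view.

Run:
```python
from h import *
sc=cv2.imread("pics/scene0.png")
T={"head":((166.7,232.9),.102),"collar":((291.1,225.7),.097),"knock":((387.2,182.8),.125)}
P={}
for n,(px,z) in T.items(): P[n]=onz("top",px,z)[0]; print(n,P[n].round(4),"-> scene px",proj("scene",P[n]).round(1))
print("knock scene",onz("scene",(163.8,281.2),.125).round(4))
def crop(x,y,w=64,h=48): return cv2.resize(sc[y-h//2:y+h//2,x-w//2:x+w//2],(400,300),interpolation=cv2.INTER_CUBIC)
cv2.imwrite("pics/c2.png",np.hstack([crop(265,116),crop(201,186)]))
```

```text
head [0.4837 0.2456 0.102 ] -> scene px [[264.7 110.6]]
collar [ 0.4975 -0.0455  0.097 ] -> scene px [[200.7 185.9]]
knock [ 0.5924 -0.2688  0.125 ] -> scene px [[163.7 280.7]]
knock scene [[ 0.5931 -0.2695  0.125 ]]
```

View pics/c2.png

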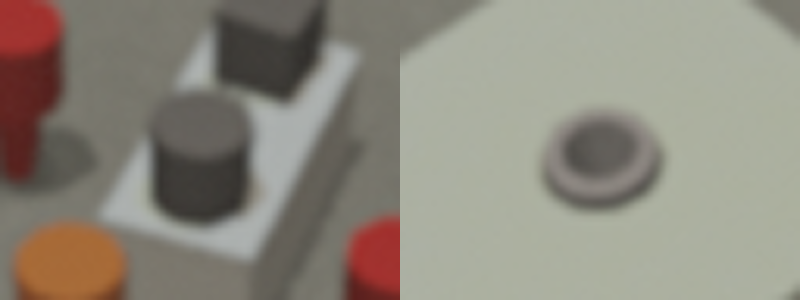

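Emit:
servo_tool([
  [[0.03, 0.055, 0, 0, 0, 5], [0.06, 0.11, 0, 0, 0, 10], [0.09, 0.165, 0, 0, 0, 15], [0.12, 0.22, 0, 0, 0, 20], [0.15, 0.275, 0, 0, 0, 25], [0.18, 0.33, 0, 0, 0, 30], [0.21, 0.385, 0, 0, 0, 35], [0.24, 0.44, 0, 0, 0, 40]],
], claw=0.78, squeeze=25)

```text
t: 1.1
position: [0.5304, -0.1686, 0.4046]
tcp_rot: [-2.64, -1.703, 0.0]
ft_force: [0.4, 0.6, -0.8]
gripper_width: 0.0687
finger_force: 0.0
```

Emit:
servo_tool([
  [[0.0, 0.055, 0, 0, 0, 5], [-0.005, 0.11, 0, 0, 0, 10], [-0.01, 0.165, 0, 0, 0, 15], [-0.02, 0.22, 0, 0, 0, 20], [-0.03, 0.275, 0, 0, 0, 25], [-0.04, 0.33, 0, 0, 0, 30], [-0.045, 0.385, 0, 0, 0, 35], [-0.047, 0.414, 0, 0, 0, 37]],
])

```text
t: 2.1
position: [0.4817, 0.2467, 0.4046]
tcp_rot: [-1.96, -2.454, -0.001]
ft_force: [-0.2, -0.3, 0.5]
gripper_width: 0.0685
finger_force: 0.0
```

Run:
```python
from h import *
s=manip.read_state();print({k:np.round(s[k],4) for k in("t","q","position","tcp_rot","ft_force","gripper_width")})
M=R.from_rotvec(s["tcp_rot"]).as_matrix();print(M.round(3),"close angle",np.degrees(np.arctan2(M[1,1],M[0,1])))
print(onz("scene",(264.9,111.6),.102))
```

```text
{'t': np.float64(2.1), 'q': array([-0.069 ,  0.3223, -0.6317,  1.8429,  0.2168,  1.0454, -0.5624]), 'position': array([0.4817, 0.2467, 0.4046]), 'tcp_rot': array([-1.9595e+00, -2.4544e+00, -8.0000e-04]), 'ft_force': array([-0.1772, -0.2964,  0.5329]), 'gripper_width': np.float64(0.0685)}
[[-0.221  0.975 -0.   ]
 [ 0.975  0.221  0.001]
 [ 0.001 -0.    -1.   ]] close angle 12.793701275419727
[[0.48614184 0.24253519 0.102     ]]
```

Emit:
servo_tool([
  [[0.003, -0.002, -0.05, 0, 0, 0], [0.003, -0.002, -0.095, 0, 0, 0], [0.003, -0.002, -0.13, 0, 0, 0], [0.003, -0.002, -0.15, 0, 0, 0], [0.003, -0.002, -0.158, 0, 0, 0], [0.003, -0.002, -0.158, 0, 0, 0]],
])

```text
t: 2.85
position: [0.4861, 0.2418, 0.247]
tcp_rot: [1.967, 2.45, 0.001]
ft_force: [-0.3, -0.1, -0.2]
gripper_width: 0.0684
finger_force: 0.0
```

Emit:
servo_tool([
  [[0, 0, 0, 0, 0, 0], [0, 0, 0, 0, 0, 0], [0, 0, 0, 0, 0, 0], [0, 0, 0, 0, 0, 0], [0, 0, 0, 0, 0, 0], [0, 0, 0, 0, 0, 0]],
], claw=0.4, squeeze=25)

```text
t: 3.6
position: [0.486, 0.2417, 0.2474]
tcp_rot: [1.967, 2.449, 0.001]
ft_force: [-1.6, -0.7, 6.1]
gripper_width: 0.0454
finger_force: 25.0
```

Emit:
servo_tool([
  [[0, 0, 0.02, 0, 0, 0], [0, 0, 0.06, 0, 0, 0], [0, 0, 0.105, 0, 0, 0], [0.001, -0.02, 0.13, 0, 0, 0], [0.003, -0.065, 0.13, 0, 0, 0], [0.005, -0.12, 0.13, 0, 0, 0], [0.007, -0.175, 0.13, 0, 0, 0], [0.009, -0.23, 0.13, 0, 0, 0]],
])

```text
t: 4.6
position: [0.4944, 0.01, 0.3776]
tcp_rot: [1.966, 2.45, 0.001]
ft_force: [1.2, -0.5, -2.2]
gripper_width: 0.0456
finger_force: 25.0
```

Emit:
servo_tool([
  [[0.002, -0.04, 0, 0, 0, 0], [0.003, -0.055, 0, 0, 0, 0], [0.003, -0.057, 0, 0, 0, 0], [0.003, -0.057, 0, 0, 0, 0]],
])

```text
t: 5.1
position: [0.4979, -0.0436, 0.3769]
tcp_rot: [-1.964, -2.452, -0.001]
ft_force: [0.1, 0.8, -3.2]
gripper_width: 0.0454
finger_force: 25.0
```

Run:
```python
from h import *
s=manip.read_state();print({k:np.round(s[k],4) for k in("t","q","position","tcp_rot","ft_force","gripper_width")})
a=snap("scene","s2.png");b=snap("top","t2.png")
t=s["position"]
o=np.array([t[0],t[1],t[2]-.234]);print("tip scene px",proj("scene",o),"drum bottom",proj("scene",o+[0,0,.047]))
x,y=200,160
cv2.imwrite("pics/c3.png",cv2.resize(a[y-60:y+60,x-80:x+80,::-1],(800,600),interpolation=cv2.INTER_CUBIC))
```

```text
{'t': np.float64(5.1), 'q': array([ 0.411 ,  0.2645, -0.5208,  1.9684,  0.1598,  0.9482,  0.032 ]), 'position': array([ 0.4979, -0.0436,  0.3769]), 'tcp_rot': array([-1.9635e+00, -2.4520e+00, -1.2000e-03]), 'ft_force': array([ 0.0851,  0.8342, -3.1913]), 'gripper_width': np.float64(0.0454)}
tip scene px [[199.16699617 172.04978059]] drum bottom [[196.71756216 157.05963964]]
```

View pics/c3.png

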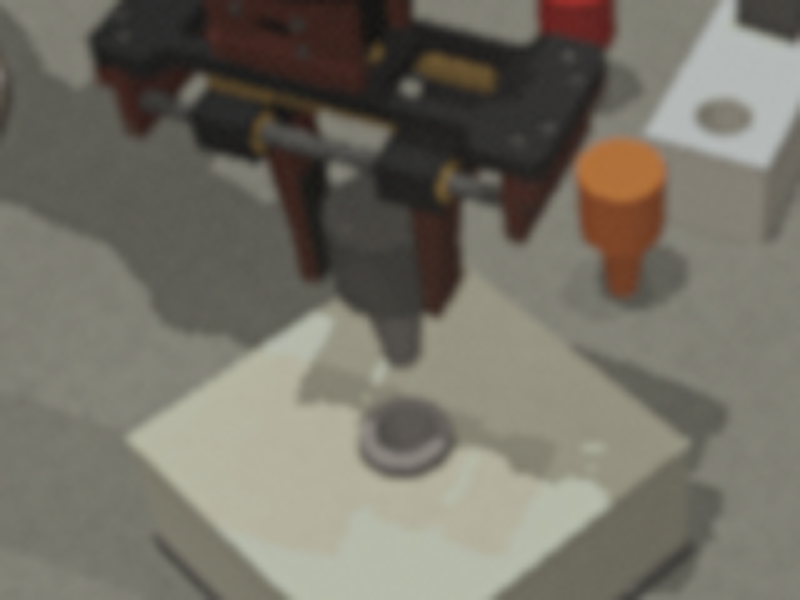

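The picture shows the head held upright over the collar, with the shank tip at scene (200.1,170.8) and the collar at (200.9,185.9). Now the offset, in the same camera.

Run:
```python
from h import *
tip=onz("scene",(200.1,170.8),.377-.234);col=onz("scene",(200.9,185.9),.097)
print(tip,col,(col-tip)[0,:2], manip.read_state()["position"])
```

```text
[[ 0.49740938 -0.03982627  0.143     ]] [[ 0.4979309  -0.04535977  0.097     ]] [ 0.00052152 -0.00553349] [ 0.49789826 -0.04358196  0.37677664]
```

Emit:
servo_tool([
  [[0, -0.005, 0, 0, 0, 0], [0, -0.005, -0.025, 0, 0, 0], [0, -0.005, -0.045, 0, 0, 0], [0, -0.005, -0.06, 0, 0, 0], [0, -0.005, -0.07, 0, 0, 0], [0, -0.005, -0.078, 0, 0, 0], [0, -0.005, -0.081, 0, 0, 0], [0, -0.005, -0.081, 0, 0, 0]],
])

```text
t: 6.2
position: [0.498, -0.0503, 0.2958]
tcp_rot: [1.967, 2.45, 0.0]
ft_force: [-0.4, -0.1, -2.9]
gripper_width: 0.0456
finger_force: 25.0
```

Emit:
servo_tool([
  [[0, 0, -0.002, 0, 0, 0], [0, 0, -0.004, 0, 0, 0], [0, 0, -0.004, 0, 0, 0]],
])

```text
t: 6.58
position: [0.4979, -0.0501, 0.2917]
tcp_rot: [1.966, 2.45, 0.001]
ft_force: [-1.1, 2.0, -1.8]
gripper_width: 0.0458
finger_force: 25.0
```

Emit:
servo_tool([
  [[0, 0.001, -0.001, 0, 0, 0], [0, 0.001, -0.002, 0, 0, 0], [0, 0.001, -0.002, 0, 0, 0]],
])

```text
t: 6.95
position: [0.4979, -0.0496, 0.2899]
tcp_rot: [1.967, 2.449, -0.0]
ft_force: [-0.8, -0.4, 2.3]
gripper_width: 0.0455
finger_force: 25.0
```

Emit:
servo_tool([
  [[0, 0, 0, 0, 0, 0], [0, 0, 0, 0, 0, 0], [0, 0, 0, 0, 0, 0], [0, 0, 0, 0, 0, 0], [0, 0, 0, 0, 0, 0]],
], claw=0.85)

```text
t: 7.58
position: [0.4979, -0.0494, 0.2897]
tcp_rot: [-1.967, -2.45, -0.0]
ft_force: [0.1, 0.0, -0.0]
gripper_width: 0.0745
finger_force: 0.0
```

Emit:
servo_tool([
  [[0, 0, 0.02, 0, 0, 0], [0, 0, 0.06, 0, 0, 0], [0, 0, 0.11, 0, 0, 0], [0.01, -0.04, 0.12, 0, 0, -6], [0.03, -0.09, 0.12, 0, 0, -14], [0.05, -0.14, 0.12, 0, 0, -22], [0.07, -0.18, 0.12, 0, 0, -30], [0.09, -0.21, 0.12, 0, 0, -37]],
])

```text
t: 8.57
position: [0.5881, -0.2617, 0.4094]
tcp_rot: [2.647, 1.691, -0.001]
ft_force: [-0.2, 0.5, 0.2]
gripper_width: 0.0743
finger_force: 0.0
```

Run:
```python
from h import *
a=snap("scene","s3.png");b=snap("top","t3.png")
c=lambda i,x,y:cv2.resize(i[y-30:y+30,x-40:x+40,::-1],(400,300),interpolation=cv2.INTER_CUBIC)
cv2.imwrite("pics/c4.png",np.hstack([c(a,200,175),c(b,291,226)]))
s=manip.read_state();print({k:np.round(s[k],4) for k in("t","position","tcp_rot","ft_force","gripper_width")})
P=[.4975,-.0455,.143];print(proj("scene",P),proj("top",P),proj("scene",[.4975,-.0455,.1]))
```

```text
{'t': np.float64(8.675), 'position': array([ 0.5885, -0.2632,  0.4089]), 'tcp_rot': array([ 2.6471e+00,  1.6896e+00, -1.2000e-03]), 'ft_force': array([-0.1195, -0.4597, -1.0073]), 'gripper_width': np.float64(0.0744)}
[[198.48561542 172.49575824]] [[293.08245151 225.23601021]] [[200.57006227 185.02197597]]
```

View pics/c4.png

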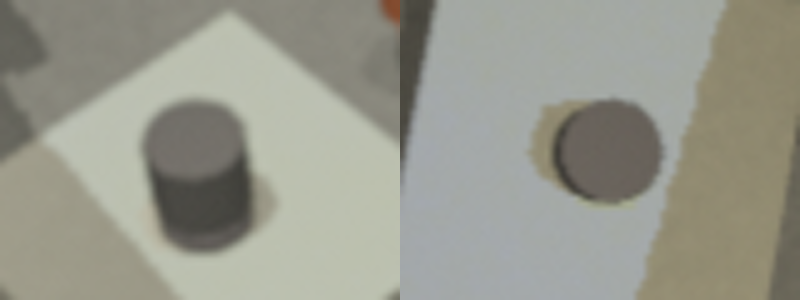

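The head stands upright and centred in the collar: its top is at scene (198.2,172.6) and top (292.8,225.8), where (198.5,172.5) and (293.1,225.2) were expected. Next, the knocker.

Emit:
servo_tool([
  [[0.004, -0.006, -0.04, 0, 0, 0], [0.004, -0.006, -0.09, 0, 0, 0], [0.004, -0.006, -0.13, 0, 0, 0], [0.004, -0.006, -0.152, 0, 0, 0], [0.004, -0.006, -0.161, 0, 0, 0], [0.004, -0.006, -0.161, 0, 0, 0]],
])

```text
t: 9.43
position: [0.5919, -0.2649, 0.2488]
tcp_rot: [-2.641, -1.7, -0.0]
ft_force: [-0.1, -0.7, 0.8]
gripper_width: 0.0748
finger_force: 0.0
```

Emit:
servo_tool([
  [[0, 0, 0, 0, 0, 0], [0, 0, 0, 0, 0, 0], [0, 0, 0, 0, 0, 0], [0, 0, 0, 0, 0, 0], [0, 0, 0, 0, 0, 0], [0, 0, 0, 0, 0, 0]],
], claw=0.15, squeeze=60)

```text
t: 10.18
position: [0.5919, -0.2654, 0.2487]
tcp_rot: [2.642, 1.699, 0.0]
ft_force: [0.6, 0.4, 0.5]
gripper_width: 0.0266
finger_force: 60.0
```

Emit:
servo_tool([
  [[0, 0, 0.03, 0, 0, 0], [0, 0, 0.08, 0, 0, 0], [0, 0, 0.13, 0, 0, 0], [-0.005, 0.01, 0.17, 0, 0, 0], [-0.025, 0.058, 0.17, 0, 0, 0], [-0.045, 0.106, 0.17, 0, 0, 0], [-0.065, 0.153, 0.17, 0, 0, 0], [-0.08, 0.188, 0.17, 0, 0, 0]],
])

```text
t: 11.18
position: [0.5105, -0.0752, 0.4183]
tcp_rot: [-2.64, -1.701, 0.001]
ft_force: [0.4, 0.1, -2.3]
gripper_width: 0.0266
finger_force: 60.0
```

Emit:
servo_tool([
  [[-0.01, 0.025, 0, 0, 0, 0], [-0.015, 0.035, 0, 0, 0, 0], [-0.015, 0.035, 0, 0, 0, 0], [-0.015, 0.035, 0, 0, 0, 0]],
])

```text
t: 11.68
position: [0.4972, -0.0437, 0.4185]
tcp_rot: [2.644, 1.697, -0.0]
ft_force: [1.1, -1.4, -2.0]
gripper_width: 0.0263
finger_force: 60.0
```

Run:
```python
from h import *
a=snap("scene","s4.png");b=snap("top","t4.png")
c=lambda i,x,y:cv2.resize(i[y-45:y+45,x-60:x+60,::-1],(800,600),interpolation=cv2.INTER_CUBIC)
cv2.imwrite("pics/c5.png",c(a,200,160))
s=manip.read_state();print({k:np.round(s[k],4) for k in("t","position","tcp_rot","ft_force","gripper_width")})
t=s["position"];print(proj("scene",[t[0]+.001,t[1]-.0035,t[2]-.2487]))
```

```text
{'t': np.float64(11.775), 'position': array([ 0.4972, -0.0436,  0.4185]), 'tcp_rot': array([ 2.6440e+00,  1.6967e+00, -3.0000e-04]), 'ft_force': array([ 0.5429,  0.3617, -2.9119]), 'gripper_width': np.float64(0.0266)}
[[196.88846551 164.73248337]]
```

View pics/c5.png

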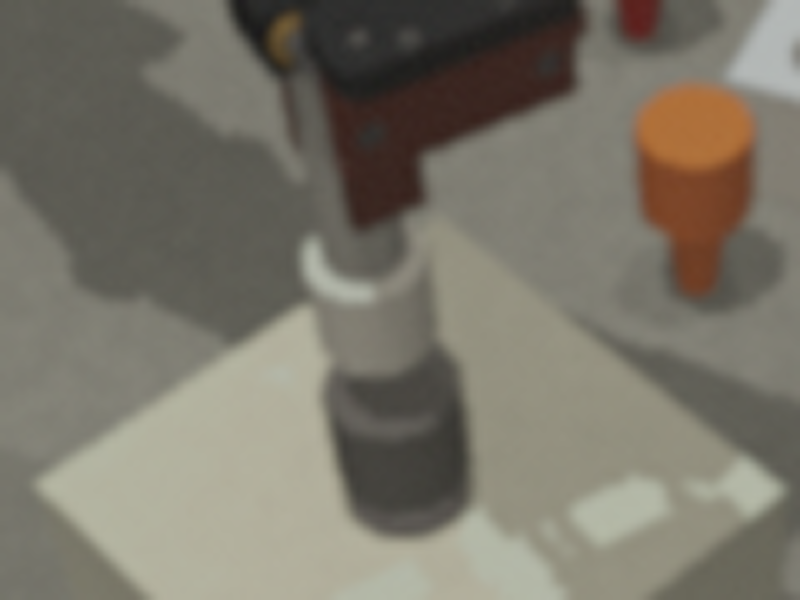

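The knocker hangs over the head, face at about scene (197,166.5) against the predicted (196.9,164.7), so it is lined up. Approaching gently.

Emit:
servo_tool([
  [[0, 0.001, -0.01, 0, 0, 0], [0, 0.001, -0.018, 0, 0, 0], [0, 0.001, -0.021, 0, 0, 0], [0, 0.001, -0.021, 0, 0, 0]],
])

```text
t: 12.28
position: [0.4968, -0.0414, 0.3973]
tcp_rot: [-2.642, -1.699, 0.001]
ft_force: [-0.1, -0.2, -2.3]
gripper_width: 0.0265
finger_force: 60.0
```

Emit:
servo_tool([
  [[0, 0, -0.001, 0, 0, 0], [0, 0, -0.002, 0, 0, 0], [0, 0, -0.002, 0, 0, 0]],
])

```text
t: 12.65
position: [0.4969, -0.0414, 0.3957]
tcp_rot: [2.642, 1.699, 0.0]
ft_force: [-0.4, 0.4, -3.3]
gripper_width: 0.0264
finger_force: 60.0
```

Emit:
servo_tool([
  [[0, 0, -0.001, 0, 0, 0], [0, 0, -0.002, 0, 0, 0], [0, 0, -0.002, 0, 0, 0]],
])

```text
t: 13.02
position: [0.4968, -0.0414, 0.3935]
tcp_rot: [-2.642, -1.699, 0.0]
ft_force: [0.0, 0.2, -2.4]
gripper_width: 0.0265
finger_force: 60.0
```

Emit:
servo_tool([
  [[0, 0, -0.001, 0, 0, 0], [0, 0, -0.0015, 0, 0, 0], [0, 0, -0.0015, 0, 0, 0]],
])

```text
t: 13.4
position: [0.4969, -0.0414, 0.3924]
tcp_rot: [2.642, 1.699, 0.0]
ft_force: [-1.3, 0.4, 0.6]
gripper_width: 0.0264
finger_force: 60.0
```

Emit:
servo_tool([
  [[0, 0, -0.001, 0, 0, 0], [0, 0, -0.0015, 0, 0, 0], [0, 0, -0.0015, 0, 0, 0]],
])

```text
t: 13.78
position: [0.497, -0.0414, 0.3907]
tcp_rot: [2.642, 1.699, 0.0]
ft_force: [0.1, 0.4, 1.5]
gripper_width: 0.0266
finger_force: 60.0
```

Emit:
servo_tool([
  [[0, 0, -0.001, 0, 0, 0], [0, 0, -0.002, 0, 0, 0], [0, 0, -0.002, 0, 0, 0]],
])

```text
t: 14.15
position: [0.4969, -0.0414, 0.3886]
tcp_rot: [2.642, 1.699, 0.0]
ft_force: [-0.5, 0.3, 2.2]
gripper_width: 0.0265
finger_force: 60.0
```

Emit:
servo_tool([
  [[0, 0, 0.01, 0, 0, 0], [0, 0, 0.03, 0, 0, 0], [0, 0, 0.03, 0, 0, 0]],
])

```text
t: 14.52
position: [0.4973, -0.0413, 0.4198]
tcp_rot: [2.641, 1.698, 0.004]
ft_force: [0.5, -0.4, -2.3]
gripper_width: 0.0264
finger_force: 60.0
```

Run:
```python
from h import *
a=snap("scene","s5.png");b=snap("top","t5.png")
p=cv2.imread("pics/s4.png")[:,:,::-1]
c=lambda i,x,y:cv2.resize(i[y-45:y+45,x-30:x+30,::-1],(400,600),interpolation=cv2.INTER_CUBIC)
cv2.imwrite("pics/c6.png",np.hstack([c(p,200,160),c(a,200,160)]))
s=manip.read_state();print({k:np.round(s[k],4) for k in("t","position","tcp_rot","ft_force","gripper_width")})
```

```text
{'t': np.float64(14.625), 'position': array([ 0.4967, -0.0415,  0.4183]), 'tcp_rot': array([-2.6425e+00, -1.6990e+00,  4.0000e-04]), 'ft_force': array([-0.3146, -0.4868, -3.1118]), 'gripper_width': np.float64(0.0264)}
```

View pics/c6.png

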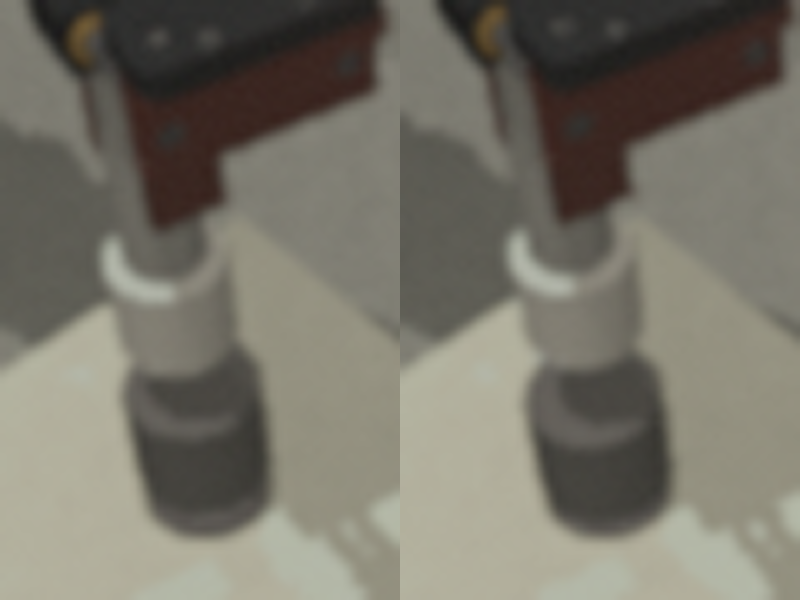

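The head and collar went down about 3–4 mm, still upright, and the knocker has not slipped noticeably. Second tap.

Emit:
servo_tool([
  [[0, 0, -0.015, 0, 0, 0], [0, 0, -0.026, 0, 0, 0], [0, 0, -0.028, 0, 0, 0], [0, 0, -0.029, 0, 0, 0], [0, 0, -0.03, 0, 0, 0], [0, 0, -0.03, 0, 0, 0]],
])

```text
t: 15.38
position: [0.497, -0.0414, 0.3889]
tcp_rot: [2.642, 1.699, 0.001]
ft_force: [0.8, 0.3, -3.3]
gripper_width: 0.0267
finger_force: 60.0
```

Emit:
servo_tool([
  [[0, 0, -0.0005, 0, 0, 0], [0, 0, -0.001, 0, 0, 0], [0, 0, -0.001, 0, 0, 0]],
])

```text
t: 15.75
position: [0.497, -0.0413, 0.3882]
tcp_rot: [2.642, 1.699, 0.001]
ft_force: [-0.5, 0.9, 3.5]
gripper_width: 0.0265
finger_force: 60.0
```

Emit:
servo_tool([
  [[0, 0, -0.0005, 0, 0, 0], [0, 0, -0.001, 0, 0, 0], [0, 0, -0.001, 0, 0, 0]],
])

```text
t: 16.12
position: [0.497, -0.0414, 0.3868]
tcp_rot: [2.642, 1.699, 0.001]
ft_force: [-0.8, -0.4, 4.3]
gripper_width: 0.0263
finger_force: 60.0
```

Emit:
servo_tool([
  [[0, 0, -0.0005, 0, 0, 0], [0, 0, -0.001, 0, 0, 0], [0, 0, -0.001, 0, 0, 0]],
])

```text
t: 16.5
position: [0.497, -0.0414, 0.3858]
tcp_rot: [2.642, 1.699, 0.001]
ft_force: [-0.6, 0.3, 4.7]
gripper_width: 0.0267
finger_force: 60.0
```

Emit:
servo_tool([
  [[0, 0, -0.0005, 0, 0, 0], [0, 0, -0.0005, 0, 0, 0], [0, 0, -0.0005, 0, 0, 0]],
])

```text
t: 16.88
position: [0.4971, -0.0414, 0.3856]
tcp_rot: [2.642, 1.699, 0.001]
ft_force: [-1.2, 0.4, 7.6]
gripper_width: 0.0266
finger_force: 60.0
```

Emit:
servo_tool([
  [[0, 0, -0.0005, 0, 0, 0], [0, 0, -0.0005, 0, 0, 0], [0, 0, -0.0005, 0, 0, 0]],
])

```text
t: 17.25
position: [0.4971, -0.0413, 0.3855]
tcp_rot: [2.642, 1.699, 0.001]
ft_force: [-2.2, -0.1, 11.4]
gripper_width: 0.0267
finger_force: 60.0
```

Emit:
servo_tool([
  [[0, 0, -0.0005, 0, 0, 0], [0, 0, -0.001, 0, 0, 0], [0, 0, -0.001, 0, 0, 0]],
])

```text
t: 17.62
position: [0.4972, -0.0412, 0.3854]
tcp_rot: [2.642, 1.698, 0.001]
ft_force: [-5.4, -0.2, 17.4]
gripper_width: 0.0267
finger_force: 60.0
```

Emit:
servo_tool([
  [[0, 0, -0.0005, 0, 0, 0], [0, 0, -0.001, 0, 0, 0], [0, 0, -0.001, 0, 0, 0]],
])

```text
t: 18.0
position: [0.4973, -0.0411, 0.3852]
tcp_rot: [2.641, 1.698, 0.002]
ft_force: [-6.8, 0.3, 25.9]
gripper_width: 0.0264
finger_force: 60.0
```

About 28 N against the stop after roughly 7.4 mm of travel, so the collar is locked. Lifting off and returning the knocker.

Emit:
servo_tool([
  [[0, 0, 0.01, 0, 0, 0], [0, 0, 0.045, 0, 0, 0], [0.003, -0.008, 0.055, 0, 0, 0], [0.02, -0.047, 0.055, 0, 0, 0], [0.04, -0.094, 0.055, 0, 0, 0], [0.06, -0.141, 0.055, 0, 0, 0], [0.08, -0.188, 0.055, 0, 0, 0], [0.095, -0.224, 0.05, 0, 0, 0]],
])

```text
t: 19.0
position: [0.592, -0.2687, 0.4309]
tcp_rot: [-2.644, -1.696, 0.002]
ft_force: [0.2, 0.4, -2.5]
gripper_width: 0.0265
finger_force: 60.0
```

Emit:
servo_tool([
  [[0, 0, -0.04, 0, 0, 0], [0, 0, -0.09, 0, 0, 0], [0, 0, -0.14, 0, 0, 0], [0, 0, -0.165, 0, 0, 0], [0, 0, -0.172, 0, 0, 0], [0, 0, -0.172, 0, 0, 0]],
])

```text
t: 19.75
position: [0.5918, -0.2657, 0.2603]
tcp_rot: [-2.642, -1.699, 0.001]
ft_force: [0.9, -1.1, -2.8]
gripper_width: 0.0265
finger_force: 60.0
```

Emit:
servo_tool([
  [[0, 0, -0.005, 0, 0, 0], [0, 0, -0.009, 0, 0, 0], [0, 0, -0.011, 0, 0, 0], [0, 0, -0.011, 0, 0, 0]],
])

```text
t: 20.25
position: [0.5918, -0.2653, 0.2497]
tcp_rot: [2.642, 1.699, 0.0]
ft_force: [-0.6, 0.5, -2.8]
gripper_width: 0.0262
finger_force: 60.0
```

Emit:
servo_tool([
  [[0, 0, -0.0005, 0, 0, 0], [0, 0, -0.001, 0, 0, 0], [0, 0, -0.001, 0, 0, 0]],
])

```text
t: 20.62
position: [0.5919, -0.2654, 0.2487]
tcp_rot: [2.642, 1.699, 0.0]
ft_force: [-0.1, 0.6, -2.4]
gripper_width: 0.0263
finger_force: 60.0
```

Emit:
servo_tool([
  [[0, 0, -0.0005, 0, 0, 0], [0, 0, -0.001, 0, 0, 0], [0, 0, -0.001, 0, 0, 0]],
])

```text
t: 21.0
position: [0.592, -0.2654, 0.2487]
tcp_rot: [2.642, 1.699, 0.0]
ft_force: [-2.6, 0.7, 5.9]
gripper_width: 0.026
finger_force: 60.0
```

On the bench. Release and retreat straight up.

Emit:
servo_tool([
  [[0, 0, 0.0005, 0, 0, 0], [0, 0, 0.0005, 0, 0, 0], [0, 0, 0.0005, 0, 0, 0], [0, 0, 0.0005, 0, 0, 0], [0, 0, 0.0005, 0, 0, 0]],
], claw=0.8)

```text
t: 21.62
position: [0.5919, -0.2654, 0.2481]
tcp_rot: [-2.642, -1.699, 0.0]
ft_force: [-0.1, 0.4, 0.1]
gripper_width: 0.0692
finger_force: 0.0
```

Emit:
servo_tool([
  [[0, 0, 0.03, 0, 0, 0], [0, 0, 0.08, 0, 0, 0], [0, 0, 0.14, 0, 0, 0], [0.0, -0.05, 0.16, 0, 0, 0], [0.0, -0.11, 0.16, 0, 0, 0], [-0.02, -0.16, 0.16, 0, 0, 0], [-0.03, -0.2, 0.16, 0, 0, 0], [-0.03, -0.2, 0.16, 0, 0, 0]],
])

```text
t: 22.62
position: [0.5592, -0.47, 0.4075]
tcp_rot: [2.648, 1.69, -0.004]
ft_force: [0.5, -0.1, -0.3]
gripper_width: 0.07
finger_force: 0.0
```

Run:
```python
from h import *
a=snap("scene","s6.png");b=snap("top","t6.png")
c=lambda i,x,y:cv2.resize(i[y-30:y+30,x-40:x+40,::-1],(400,300),interpolation=cv2.INTER_CUBIC)
cv2.imwrite("pics/c7.png",np.vstack([np.hstack([c(a,200,175),c(b,291,226)]),np.hstack([c(a,170,292),c(b,382,187)])]))
s=manip.read_state();print({k:np.round(s[k],4) for k in("t","position","ft_force","gripper_width")})
P=[.4975,-.0455,.137];print(proj("scene",P),proj("top",P))
```

```text
{'t': np.float64(22.725), 'position': array([ 0.5619, -0.4651,  0.4078]), 'ft_force': array([-0.4076,  1.2975,  0.6431]), 'gripper_width': np.float64(0.0707)}
[[198.78684382 174.30808846]] [[292.81187316 225.29966524]]
```

View pics/c7.png

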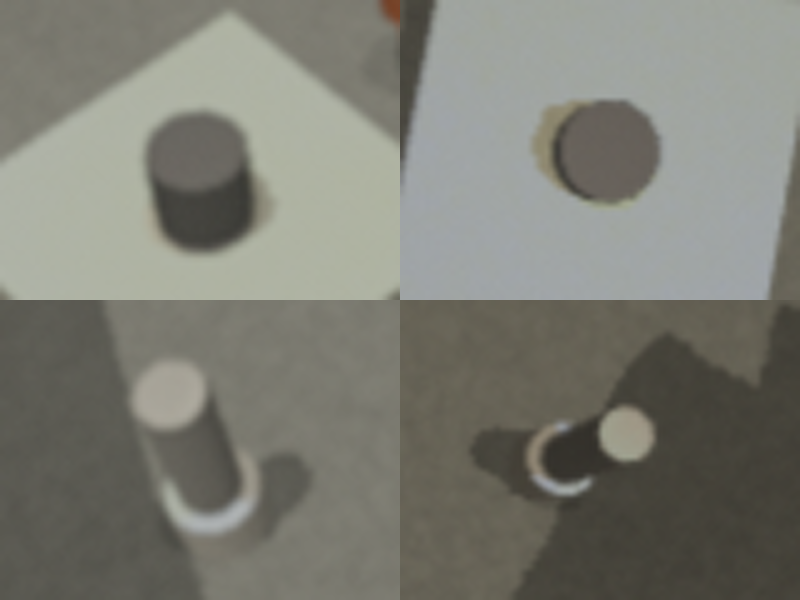

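The head is upright and driven down, its top at scene (198.6,175) with no collar visible. The knocker stands upright on the bench at top (387,184), and the arm is clear.

```bash
python3 -c "
from station import manip
print(manip.hand_in())"
```

```text
the job is handed in; nothing more can be done
None
```

I handed the job in at about 23 s; no verdict came back. The round head is seated in the collar and was driven home in two taps, the last about 28 N against the stop. The knocker is back upright on the bench.

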